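Regrip the T-key and fit it in the vise's swivel screw

TASK

The carving vise is to be swivelled: pick up the T-handle hex key that lies on the bench, lean it handle-up in the free middle notch of the tool rack and let go so that you can take it afresh by its handle. Then stand it upright in the hidden hex socket deep in the access hole of the vise's lug, turning it until it drops fully home, and leave it there ready for use. Leave the gouge and the chisel standing in the rack as they are.

Things in the scene. Friction and masses are not known exactly. Their poses are not given: they have to be found in the camera images.
- key: 14 mm T-handle hex key, about 0.3 kg, 193 mm long. Origin at the centre of the shaft's tip; z runs from the tip to the handle, y along the T's cross bar, x through the bar's thickness. Balances 0.10 m from the tip. At the start it lies flat on the bench (its x axis about vertical), tip to the robot's right (-y), handle to its left, within 0.4 rad.
- key_tip (a point): Centre of the tip of the key's shaft. The shaft is dark steel, hexagonal, 14 mm across flats (16.2 over corners; two flats face x and -x), from 3 mm to 165 mm from the tip. The last 3 mm taper to 10.4 mm round.
- key_handle (a point): Middle of the key's black plastic T-handle, on the shaft's line, 179 mm from the tip. The handle is 100 mm long (key's y), 22 mm thick (x) and 28 mm high (z, 165 to 193 mm from the tip).
- rack: Leaning tool rack of wood, fixed. Origin under its centre; x from its front lip to its notched rail (roughly world +y), y along the rail. Base board 170 (x) x 290 (y) x 14 mm high. Lip: inner face x = -0.068, top 28 mm above the bench. Rail: 10 mm thick, front face x = 0.027. A gouge and a chisel (handles 27 mm thick) lean in the end notches at y = 0.1 and -0.1; y = 0 is free.
- notch (a point): Middle notch of the rack's rail: front edge of its bottom, middle of its 28 mm width, 104 mm above the bench; the teeth beside it rise 12 mm more. Axes as rack. Tools stand with the tip on the base board against the lip and lean back here, the handle beyond the rail. The key leans at 47 degrees above level, touching here 124 mm from its tip.
- tip_rest (a point): Where the centre of the key's tip is when it leans in the middle notch: just inside the lip, 19 mm above the bench (5 mm above the base board). Axes as rack. Let go tight against the lip, the tip may catch on it a few mm too high and drop later; set down on the board about 5 mm inside the lip it stays put and the key just leans back.
- vise: Grey carving vise on a round swivel base, bolted down. Origin under the centre of the base. A square lug, 52 mm wide and 56 mm high, stands out from the base along local -x, 110 mm from the origin, roughly towards world -y (the middle of the bench). The jaws are 126 mm high and begin 55 mm from the lug's hole; they hold a log blank reaching 150 mm, 87 mm from the hole's axis.
- access_hole (a point): Centre of the mouth of the hole in the top of the vise's lug, 56 mm above the bench; z up. Countersunk from 30 to 20 mm diameter in the first 5 mm, then a 20 mm round bore 22 mm deep in all, at whose bottom a socket cap screw sits hidden.
- screw_top (a point): Top of the screw, 22 mm below the hole's mouth. Its hexagon socket is 15.6 mm across flats, 14 mm deep, at an unknown angle. The key fits within about 12 degrees of it, every 60 degrees; turned wrongly it stops with its tip 3 mm below this point, home it is 14 mm below. The screw is stiff (0.6 Nm): a key rubbing on it does not turn it.
- gouge: Gouge leaning in the rack's notch at y = +0.1; leave alone. Origin at its tip, z towards its handle.
- chisel: Chisel leaning in the rack's notch at y = -0.1; leave alone. Origin at its tip, z towards its handle.
There are look-alikes about, which are no part of the job. Of the things shaped like the key, the dark steel one is meant.

How it is judged:
By the outcome, as a careful person would: the job done as asked, in the order asked, and still so for the second after the job is handed in, with the robot touching nothing.
It also fails if it takes over 61 s, if anything falls off the work surface, if the arm or the gripper's body presses on something with over 40 N, if the wrist force passes 120 N, or if a joint passes its speed limit or range.

ROBOT

A 7-joint arm with a two-finger parallel gripper is mounted at the origin on the work surface. World frame = base frame: x ahead of the robot, y to its left, z up, the work surface at z = 0. Lengths are in m, angles in degrees, forces in N, time in s.
With the tool pointing down it reaches from about 0.425 to 0.875 m from the base axis. Payload 4.7 kg.
Tool frame: the origin (TCP) lies at the very end of the fingers, on their centre line; the grasp point (between the pads) lies env.hold_point_z behind it (env.hold_point_z is the distance from the TCP to the grasp point, in m); z points along the fingers, y is the line along which they close (so a half turn about z gives the same grasp; the last joint's range is limited). The gripper opens to 87 mm and grips with 3 to 60 N. Pads are 19 mm wide; open, the fingers measure 117 mm over their backs; the gripper's body (75 mm by 190 mm) begins 51 mm behind the grasp point.
Start: joints at [0.808, 18.392, -4.016, 83.108, 1.295, 78.541, -3.26], TCP at [0.65, -0, 0.223] pointing down, gripper open.
Joint ranges: [-163.93, 163.93], [-17.29, 119.83], [-79.2, 71.16], [3.27, 140.29], [-89.18, 269.18], [5.43, 117.66], [-154.24, 154.24]. Speed limits (degrees/s): [147.25, 147.25, 180, 180, 180, 180, 180].

INTERFACE

Orientations are given as [roll, pitch, yaw] about the fixed x, y, z axes, in that order (R = Rz(yaw) Ry(pitch) Rx(roll)).
In Python, from cell import env gives the robot as it stands.
- The arm moves only by the shell command python3 -m jog 'ROWS' [FORCE]. ROWS is JSON, a list of rows, each an object with "dp": the shift along the tool's x, y, z in cm, a list of three; "twist": the turn about the tool's z in degrees; "fingers": the opening, from 0 (shut) to 1 (fully open). A call has 1 to 8 rows; each row is the pose to reach, as a shift and turn from the pose commanded when the call began, along the tool's axes at that moment; what a row does not reach only later rows make up. A row lasts 1/8 s, in which the tool goes at most 62.5 mm and 10.7 degrees, less where a joint would pass 70% of its speed; a pose out of reach is approached as far as the arm can. A call with a gripper value outside its range is refused whole. The fingers move at their own pace and stop on an object; FORCE is the grip in N (left out, the last holds). Time passes only in rows, so rows that repeat a pose let the fingers close. It gives the time, the measured TCP pose, the force, the opening and the grip force at its end, in the units of the state.
- env.get_obs(): the state, without advancing time (a new reading comes with each control period).
- env.read_camera(name): name is "scene" or "side" or "wrist"; returns a dict with "pixels" (400x640x3 uint8, blue, green, red), "depth" (400x640 float32, m along the optical axis (not along the pixel's ray), 0 where there is no reading), "fx", "fy", "cx", "cy" (pixels), "rvec" (rotation vector, rad) and "tvec" (3), from world to camera coordinates, as OpenCV has them. Camera axes: x right, y down, z forward; pixel columns grow to the right and rows downward; lengths in m; the calibration is good to about 2 mm. A picture is of the moment at which its call begins.
- env.sign_off(): hands the job in; it is judged then, once.
The state is a dict: "time_s": time; "qpos": joint angles; "joint_velocities": joint speeds; "effort": joint torques, N m; "tool_pos": TCP position; "tool_rot": TCP orientation; "force": force on the tool from outside, world axes, zero at the start; "wrist_torque": the same for the moment, N m; "grip_width": finger opening in m; "grasp_force": force on a finger pad.
Only numpy, scipy, OpenCV 4.12 (cv2) and the standard library are available. Lean on these libraries where they do the work, as an engineer would, in place of code of your own. Each camera call takes 0.05 s, during which the arm holds its last target. There are 200 camera calls.

## Working session

There is one attempt and no reset: what is moved stays moved. The work goes in short steps, Python scripts to look and compute and a shell command to move; the robot and the scene stay as the last step left them, time stands still between calls to the robot, and variables do not carry over. Pictures are saved under pics/ and viewed, at most 10 in all, crops included, and the job is handed in when it is done.

```bash
mkdir -p pics; ls; cat > h.py <<'E'
import numpy as np, cv2
from cell import env
from scipy.spatial.transform import Rotation as R
def shot(n,f=None):
    c=env.read_camera(n)
    if f: cv2.imwrite('pics/'+f,c['pixels'])
    np.savez('/tmp/%s.npz'%n,**c); return c
def load(n): return np.load('/tmp/%s.npz'%n)
def world(c,u,v,d=None,z=None):
    M=cv2.Rodrigues(np.array(c['rvec'],float))[0]; t=np.array(c['tvec'],float).ravel()
    r=np.array([(u-c['cx'])/c['fx'],(v-c['cy'])/c['fy'],1.])
    o=-M.T@t; w=M.T@r
    if z is not None: return o+w*(z-o[2])/w[2]
    if d is None: d=c['depth'][int(round(v)),int(round(u))]
    return o+w*d
def proj(c,p):
    return cv2.projectPoints(np.array(p,float).reshape(-1,1,3),np.array(c['rvec'],float),np.array(c['tvec'],float),np.array([[c['fx'],0,c['cx']],[0,c['fy'],c['cy']],[0,0,1.]]),None)[0].reshape(-1,2)
def crop(c,f,u0,v0,u1,v1,s):
    cv2.imwrite('pics/'+f,cv2.resize(c['pixels'][v0:v1,u0:u1],None,fx=s,fy=s,interpolation=cv2.INTER_CUBIC))
E
python3 - <<'E'
from h import *
a=shot('scene');b=shot('side')
cv2.imwrite('pics/a.png',np.vstack([cv2.resize(a['pixels'],(480,300)),cv2.resize(b['pixels'],(480,300))]))
cv2.imwrite('pics/scene0.png',a['pixels'])
print(env.get_obs(),env.hold_point_z)
for c in(a,b):print(c['fx'],world(c,c['cx'],c['cy'],0.))
E
```

```text
pics
{'time_s': 0.1, 'qpos': array([ 0.80666234, 18.43454857, -4.01425575, 83.16548563,  1.29497099,
       78.54214152, -3.26039842]), 'joint_velocities': array([-0.01910148, -0.09144483,  0.08643626, -0.07344432, -0.08128226,
        0.00790688,  0.01748885]), 'effort': array([ 1.37795760e-04, -4.92569017e+01, -4.06077392e-01, -3.13399816e+01,
       -6.42974046e-02,  3.95253638e-02,  6.49213871e-05]), 'tool_pos': array([ 6.49516683e-01, -4.94941051e-05,  2.21594973e-01]), 'tool_rot': array([-1.79903047e+02,  5.78696572e-03,  9.00012685e+01]), 'force': array([-0.19388272,  0.04849207, -0.08147681]), 'wrist_torque': array([ 0.00509216, -0.07050597, -0.0056639 ]), 'grasp_force': 0.0, 'grip_width': 0.08724862793684052} 0.0187
458.2206435420067 [1.39912438 0.58253104 0.9722253 ]
473.62673892913097 [ 0.37643303 -1.04930518  0.77493437]
```

View pics/scene0.png

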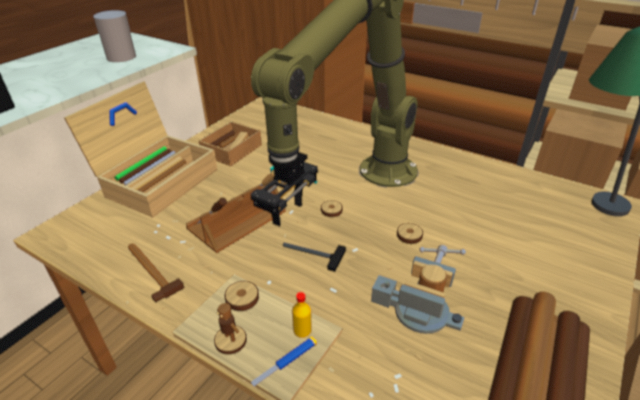

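View pics/a.png

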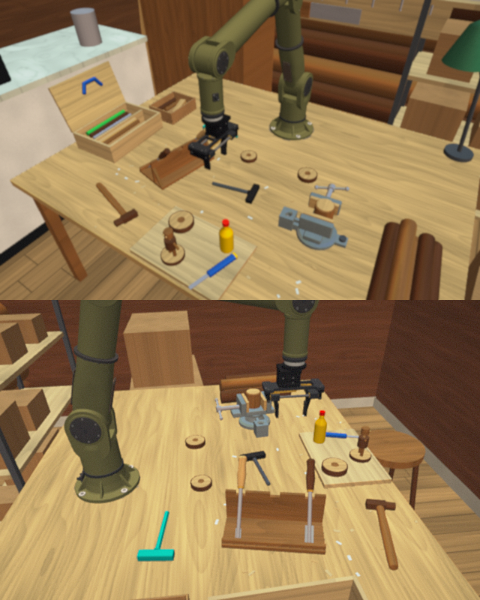

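Candidates for the key in the scene view: the dark T at (315,252), the hammer at (155,275), and the teal T in the side view at about (207,340). The dark steel T is the one meant. I'll check it in a close crop, along with the rack and vise.

```bash
python3 - <<'E'
from h import *
a=load('scene');b=load('side')
A=cv2.resize(a['pixels'][180:340,270:470],(800,640),interpolation=cv2.INTER_CUBIC)
cv2.imwrite('pics/b.png',cv2.resize(a['pixels'][220:335,270:470],None,fx=4,fy=4,interpolation=cv2.INTER_CUBIC))
cv2.imwrite('pics/c.png',cv2.resize(b['pixels'][100:350,270:460],None,fx=2.4*4/4,fy=2.4,interpolation=cv2.INTER_CUBIC))
E
```

```text
(no output)
```

View pics/b.png

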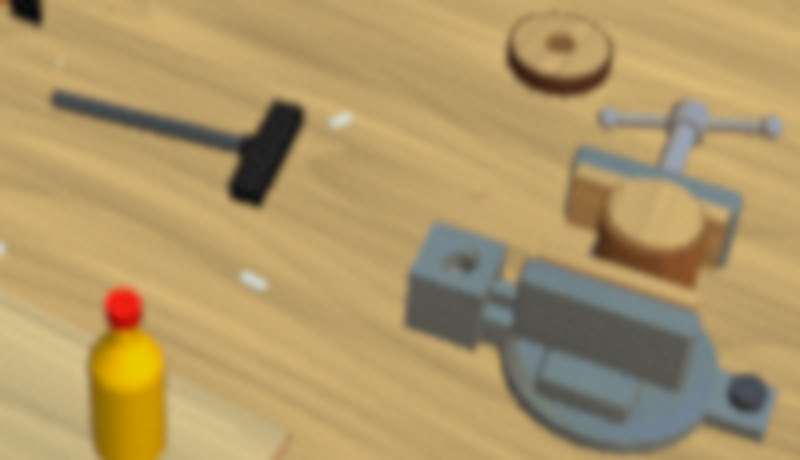

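View pics/c.png

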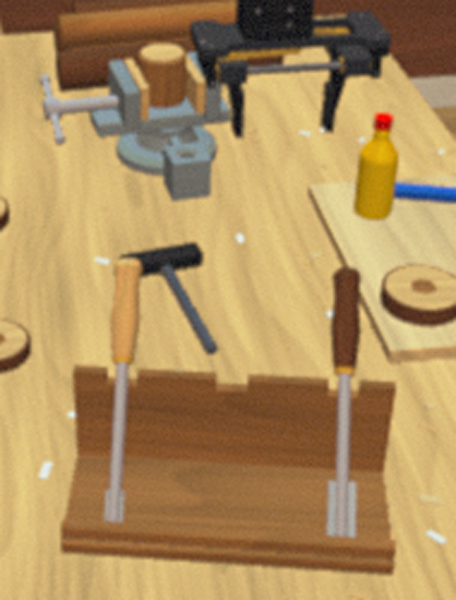

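```bash
python3 - <<'E'
from h import *
np.set_printoptions(precision=4,suppress=True)
a=load('scene');b=load('side')
def P(c,x,y,z=None):
    o,s=((270,220),4) if c is a else ((270,100),2.4)
    u,v=o[0]+(x-s/2+.5)/s,o[1]+(y-s/2+.5)/s
    return world(c,u,v,z=z)
print('tip',P(a,55,98,.008),P(b,212,349,.008))
print('handle top',P(a,270,143,.022),P(b,168,256,.02))
print('bar ends', P(a,288,104,.022),P(a,247,195,.015),P(b,127,263,.015),P(b,198,250,.015))
print('hole',P(a,461,263,.056),P(b,190,150,.056))
print('lug top corners',[P(a,*q,.056)for q in((440,223),(507,245),(412,274),(488,292))])
print('notch',P(b,232,387,.104),P(b,232,387))
print('rail top',P(b,77,370,.116),P(b,394,384,.116))
print('lip bot',P(b,62,550,0),P(b,392,570,0), P(b,62,550))
E
```

```text
tip [ 0.5672 -0.0891  0.008 ] [ 0.5635 -0.093   0.008 ]
handle top [0.535  0.0866 0.022 ] [0.5393 0.076  0.02  ]
bar ends [0.4907 0.0763 0.022 ] [0.5845 0.0965 0.015 ] [0.4896 0.075  0.015 ] [0.5783 0.0916 0.015 ]
hole [0.5982 0.272  0.056 ] [0.5962 0.2702 0.056 ]
lug top corners [array([0.5725, 0.2436, 0.056 ]), array([0.567 , 0.2912, 0.056 ]), array([0.6243, 0.2487, 0.056 ]), array([0.6119, 0.2984, 0.056 ])]
notch [ 0.5484 -0.2698  0.104 ] [ 0.5488 -0.2681  0.1025]
rail top [ 0.41   -0.2421  0.116 ] [ 0.6887 -0.2981  0.116 ]
lip bot [ 0.3839 -0.3495  0.    ] [ 0.6665 -0.407   0.    ] [ 0.3838 -0.3533  0.0043]
```

The crops confirm the dark steel T with its tip at scene pixel (284,244) and handle at (337,258). The free notch is at side pixel (367,261), and the lug hole is at scene pixel (385,286). Positions agree between the two views to a few mm, so I'm going above the key.

```bash
python3 -m jog '[{"dp":[2.7,-10.5,10],"twist":-10,"fingers":0.6},{"dp":[2.7,-10.5,10],"twist":-10,"fingers":0.6},{"dp":[2.7,-10.5,10],"twist":-10,"fingers":0.6},{"dp":[2.7,-10.5,10],"twist":-10,"fingers":0.6},{"dp":[2.7,-10.5,10],"twist":-10,"fingers":0.6}]' 10
python3 - <<'E'
from h import *
c=shot('wrist','w1.png'); print(env.get_obs()['tool_pos'],env.get_obs()['tool_rot'])
a=[[.5655,-.091,.008],[.5365,.083,.012]]
print(proj(c,a))
E
```

```text
time_s: 0.72
tool_pos: [0.5467, 0.0267, 0.1237]
tool_rot: [179.9, 0.0, 100.0]
force: [0.5, -0.3, 0.4]
grip_width: 0.0532
grasp_force: 0.0
[0.54697002 0.02660007 0.12392706] [1.79832946e+02 2.64253171e-02 9.99585799e+01]
[[309.95962181 302.76456702]
 [311.1339333  139.30161992]]
```

View pics/w1.png

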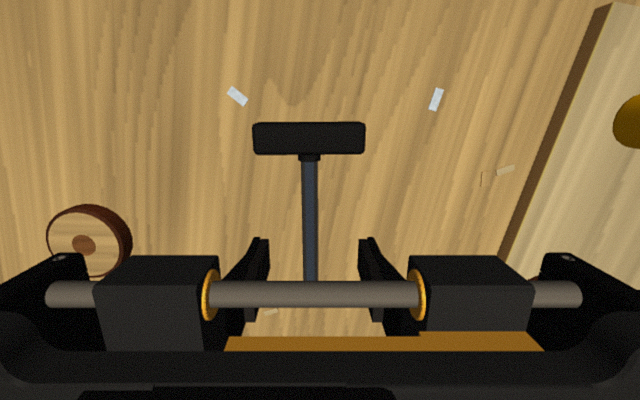

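The wrist view shows the key's handle at (309,138), predicted (311,139), with the shaft centred between the fingers. Descend and grip lightly.

```bash
python3 -m jog '[{"dp":[0,0,6],"twist":0,"fingers":0.6},{"dp":[0,0,11],"twist":0,"fingers":0.6},{"dp":[0,0,11.8],"twist":0,"fingers":0.6},{"dp":[0,0,11.8],"twist":0,"fingers":0.0},{"dp":[0,0,11.8],"twist":0,"fingers":0.0},{"dp":[0,0,11.8],"twist":0,"fingers":0},{"dp":[0,0,11.8],"twist":0,"fingers":0},{"dp":[0,0,11.8],"twist":0,"fingers":0}]' 10
```

```text
time_s: 1.78
tool_pos: [0.5442, 0.0268, 0.0052]
tool_rot: [-179.9, 0.0, 100.0]
force: [-4.6, 0.1, 4.8]
grip_width: 0.0149
grasp_force: 10.0
```

```bash
python3 -m jog '[{"dp":[0,0,-2],"twist":0,"fingers":0},{"dp":[0,0,-4],"twist":0,"fingers":0},{"dp":[0,0,-6],"twist":0,"fingers":0},{"dp":[0,0,-9],"twist":0,"fingers":0},{"dp":[0,0,-12],"twist":0,"fingers":0},{"dp":[0,0,-15],"twist":0,"fingers":0},{"dp":[0,0,-15],"twist":0,"fingers":0},{"dp":[0,0,-15],"twist":0,"fingers":0}]' 6
python3 - <<'E'
from h import *
c=shot('side');d=shot('scene')
u,v=proj(c,[.545,.027,.15])[0].astype(int);U,V=proj(d,[.545,.027,.15])[0].astype(int)
cv2.imwrite('pics/e.png',cv2.resize(np.hstack([c['pixels'][v-70:v+70,u-70:u+70],d['pixels'][V-70:V+70,U-70:U+70]]),None,fx=2.8,fy=2.8,interpolation=cv2.INTER_CUBIC)); print(u,v,U,V)
E
```

```text
time_s: 2.78
tool_pos: [0.5439, 0.0269, 0.1528]
tool_rot: [-179.9, -0.0, 100.0]
force: [-0.7, -0.4, -2.9]
grip_width: 0.0153
grasp_force: 6.4
344 175 318 217
```

View pics/e.png

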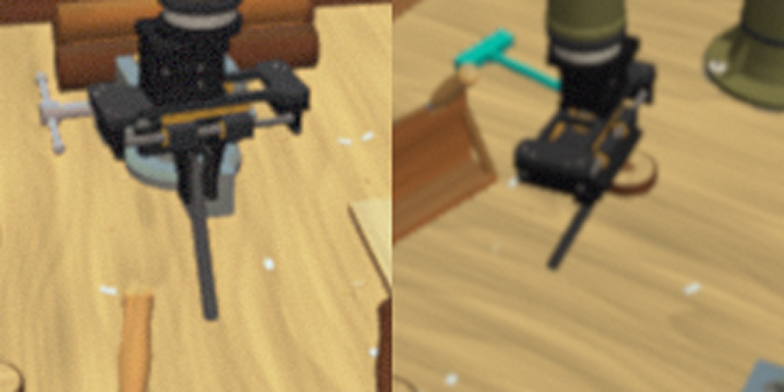

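The key is pivoting tip-down: tip at side pixel (349,218) and scene pixel (306,242). I'll triangulate it.

```bash
cat >> h.py <<'E'
def tri(ca,pa,cb,pb):
    def K(c): return np.array([[c['fx'],0,c['cx']],[0,c['fy'],c['cy']],[0,0,1.]])@np.c_[cv2.Rodrigues(np.array(c['rvec'],float))[0],np.array(c['tvec'],float).reshape(3,1)]
    X=cv2.triangulatePoints(K(ca),K(cb),np.array(pa,float).reshape(2,1),np.array(pb,float).reshape(2,1)).ravel()
    X=X[:3]/X[3]; print('reproj',proj(ca,X)-pa,proj(cb,X)-pb); return X
E
python3 - <<'E'
from h import *
a=load('scene');b=load('side')
X=tri(a,(306.2,242),b,(349.4,217.9));o=env.get_obs();print(X,o['tool_pos'],X-o['tool_pos'])
E
```

```text
reproj [[-0.23165082  0.17903411]] [[-0.25752911 -0.16783065]]
[ 0.55223954 -0.01324127  0.04072871] [0.54370099 0.02685142 0.15245648] [ 0.00853855 -0.04009269 -0.11172776]
```

The tip is about 71° below level and about 0.124 m from the grip point, so it swung as wanted. Next I carry it high over the rack and turn it to the rack's direction.

```bash
python3 -m jog '[{"dp":[0,0,-5],"twist":0,"fingers":0},{"dp":[0,0,-11],"twist":0,"fingers":0},{"dp":[-3,-0.6,-13],"twist":5,"fingers":0},{"dp":[-8,-1.5,-13],"twist":10,"fingers":0},{"dp":[-13,-2.4,-13],"twist":15,"fingers":0},{"dp":[-18,-3.4,-13],"twist":21.5,"fingers":0},{"dp":[-23,-4.3,-13],"twist":21.5,"fingers":0},{"dp":[-28,-5.2,-13],"twist":21.5,"fingers":0}]' 12
python3 -m jog '[{"dp":[-3.5,0.5,0],"twist":0,"fingers":0},{"dp":[-3.5,0.5,0],"twist":0,"fingers":0}]'
python3 - <<'E'
from h import *
o=env.get_obs();t=o['tool_pos'];print(t,o['tool_rot'])
c=shot('side');d=shot('scene')
u,v=proj(c,t)[0].astype(int);U,V=proj(d,t)[0].astype(int)
cv2.imwrite('pics/f.png',cv2.resize(np.hstack([c['pixels'][v-50:v+110,u-80:u+80],d['pixels'][V-50:V+110,U-80:U+80]]),None,fx=2.5,fy=2.5,interpolation=cv2.INTER_CUBIC)); print(u,v,U,V)
E
```

```text
time_s: 3.88
tool_pos: [0.5419, -0.2591, 0.2828]
tool_rot: [-179.9, -0.0, 78.5]
force: [1.3, 0.0, -3.3]
grip_width: 0.015
grasp_force: 12.5
time_s: 4.12
tool_pos: [0.5381, -0.2975, 0.2823]
tool_rot: [-179.8, 0.1, 78.1]
force: [0.4, -0.1, -3.1]
grip_width: 0.015
grasp_force: 12.3
[ 0.53811278 -0.29754067  0.28228775] [-1.79790059e+02  1.12368872e-01  7.81035173e+01]
367 199 227 145
```

View pics/f.png

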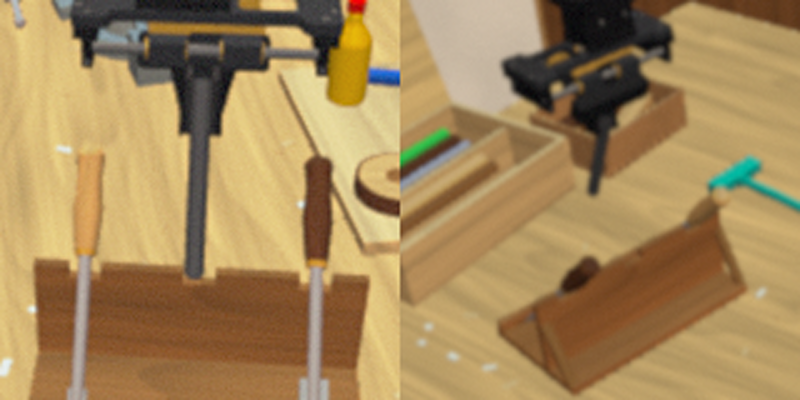

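The tip is at side pixel (365,258) and scene pixel (225,171); gouge and chisel are standing, and the hand is well above them.

```bash
python3 - <<'E'
from h import *
a=load('scene');b=load('side')
X=tri(a,(225.3,171),b,(365,258.2));o=env.get_obs();t=o['tool_pos'];print(X,t)
ya=np.deg2rad(78.5);x=np.array([np.cos(ya),np.sin(ya),0]);y=np.array([np.sin(ya),-np.cos(ya),0])
d=X-t;print('tip rel tool x,y,z',d@x,d@y,d[2])
e=np.array([.5319,-.3518,.016])-X;print('move',e@x,e@y,e[2])
E
```

```text
reproj [[-0.72459428  0.47623781]] [[-1.13684049 -0.64143614]]
[ 0.52819703 -0.33719015  0.17135178] [ 0.5400293  -0.29263049  0.2828595 ]
tip rel tool x,y,z -0.046024081612196725 -0.002710968033121978 -0.11150771779448293
move -0.013578301813082696 0.006541364078399903 -0.15535178155614854
```

```bash
python3 -m jog '[{"dp":[-1.4,0.5,3],"twist":0,"fingers":0},{"dp":[-1.4,0.5,6],"twist":0,"fingers":0},{"dp":[-1.4,0.5,9],"twist":0,"fingers":0},{"dp":[-1.4,0.5,11],"twist":0,"fingers":0},{"dp":[-1.4,0.5,12],"twist":0,"fingers":0},{"dp":[-1.4,0.5,12],"twist":0,"fingers":0},{"dp":[-1.4,0.5,12],"twist":0,"fingers":0},{"dp":[-1.4,0.5,12],"twist":0,"fingers":0}]'
cat >> h.py <<'E'
NOT=np.array([.5486,-.2690,.104]);RX=np.array([.1994,.9799,0]);RY=np.array([-.9799,.1994,0])
def rack(p): d=np.array(p)-NOT; return np.round([d@RX+.027,d@RY,d[2]+.104],4)
def fit():
    'fit key pose in the rack plane: silhouettes of dark, colourless pixels, side view'
    c=shot('side');im=c['pixels'].astype(int)
    m=(im.max(2)<115)&(im.max(2)-im.min(2)<22)
    t=env.get_obs()['tool_pos']; u,v=proj(c,t)[0]
    rows=[]
    for r in range(int(v)-5,min(399,int(v)+90)):
        k=np.where(m[r,int(u)-25:int(u)+25])[0]
        if len(k)>2: rows.append((r,round(k.mean()+int(u)-25,1),len(k)))
    return c,t,rows
E
python3 - <<'E'
from h import *
c,t,rows=fit();print(t,rack(t));print(rows[::4],rows[-3:])
E
```

```text
time_s: 5.22
tool_pos: [0.5431, -0.3082, 0.1658]
tool_rot: [179.9, 0.0, 78.5]
force: [0.7, -0.3, -3.1]
grip_width: 0.0151
grasp_force: 12.6
[ 0.54297048 -0.30809687  0.16562498] [-0.0124 -0.0023  0.1656]
[(245, np.float64(368.0), 15), (249, np.float64(368.0), 15), (253, np.float64(368.0), 7), (257, np.float64(367.5), 6), (261, np.float64(367.5), 6), (265, np.float64(367.0), 7), (269, np.float64(367.5), 6), (273, np.float64(367.0), 7), (277, np.float64(367.0), 7), (281, np.float64(367.0), 7), (285, np.float64(366.5), 6), (289, np.float64(366.5), 6), (293, np.float64(366.5), 6), (297, np.float64(366.5), 6), (301, np.float64(366.5), 6), (305, np.float64(366.5), 4)] [(303, np.float64(366.5), 6), (304, np.float64(366.0), 5), (305, np.float64(366.5), 4)]
```

```bash
python3 - <<'E'
from h import *
c=load('side')
for v in(303.5,305.5):
  for z in(.050,.054,.058): print(v,z,rack(world(c,366.3,v,z=z)))
# predicted tip for given angle
t=env.get_obs()['tool_pos']
for ang in(66,70,74):
  g=t+[0,0,.006]; p=g-.123*(np.cos(np.deg2rad(ang))*RX+[0,0,np.sin(np.deg2rad(ang))]); print(ang,rack(p),proj(c,p))
E
```

```text
303.5 0.05 [-0.0482 -0.0027  0.05  ]
303.5 0.054 [-0.0522 -0.0026  0.054 ]
303.5 0.058 [-0.0561 -0.0025  0.058 ]
305.5 0.05 [-0.054  -0.0028  0.05  ]
305.5 0.054 [-0.0579 -0.0027  0.054 ]
305.5 0.058 [-0.0619 -0.0026  0.058 ]
66 [-0.0625 -0.0023  0.0593] [[366.15111591 305.25245692]]
70 [-0.0545 -0.0023  0.056 ] [[366.14899339 303.59868638]]
74 [-0.0463 -0.0023  0.0534] [[366.1576013  301.71039392]]
```

```bash
python3 -m jog '[{"dp":[0,-0.2,1.5],"twist":0,"fingers":0},{"dp":[0,-0.2,3],"twist":0,"fingers":0},{"dp":[0,-0.2,3.6],"twist":0,"fingers":0},{"dp":[0,-0.2,3.9],"twist":0,"fingers":0},{"dp":[0,-0.2,4.1],"twist":0,"fingers":0},{"dp":[0,-0.2,4.1],"twist":0,"fingers":0}]' 8
python3 -c "
from h import *
print(rack(env.get_obs()['tool_pos']))"
```

```text
time_s: 6.02
tool_pos: [0.5425, -0.3067, 0.1257]
tool_rot: [179.8, -0.0, 78.6]
force: [-0.3, 3.3, 4.9]
grip_width: 0.0152
grasp_force: 8.1
[-0.0111 -0.0015  0.1257]
```

```bash
python3 -m jog '[{"dp":[0.4,0,0.2],"twist":0,"fingers":0},{"dp":[0.8,0,0.4],"twist":0,"fingers":0},{"dp":[1.2,0,0.6],"twist":0,"fingers":0},{"dp":[1.6,0,0.85],"twist":0,"fingers":0},{"dp":[1.9,0,1.05],"twist":0,"fingers":0},{"dp":[1.9,0,1.05],"twist":0,"fingers":0}]' 4
python3 - <<'E'
from h import *
c,t,rows=fit();print(rack(t));print(rows[::6],rows[-3:])
for ang in(54,58,62,66,70):
  g=t+[0,0,.006]; p=g-.123*(np.cos(np.deg2rad(ang))*RX+[0,0,np.sin(np.deg2rad(ang))]); print(ang,rack(p),proj(c,p))
E
```

```text
time_s: 6.78
tool_pos: [0.5444, -0.2878, 0.1126]
tool_rot: [-180.0, -0.1, 78.5]
force: [1.4, 4.6, 4.8]
grip_width: 0.0153
grasp_force: 4.0
[0.0075 0.0003 0.1129]
[(258, np.float64(366.0), 15), (264, np.float64(366.0), 15), (270, np.float64(365.5), 6), (276, np.float64(365.0), 7), (282, np.float64(364.5), 6), (288, np.float64(364.5), 6), (294, np.float64(364.5), 6), (300, np.float64(363.5), 6), (306, np.float64(363.5), 6), (312, np.float64(363.0), 7)] [(315, np.float64(363.5), 6), (316, np.float64(363.5), 6), (317, np.float64(363.0), 5)]
54 [-0.0648  0.0003  0.0193] [[364.2715674  319.50751364]]
58 [-0.0577  0.0003  0.0145] [[364.2539449  318.58472438]]
62 [-0.0503  0.0003  0.0102] [[364.24687236 317.40171265]]
66 [-0.0426  0.0003  0.0065] [[364.25012102 315.97049052]]
70 [-0.0346  0.0003  0.0033] [[364.26342361 314.30367375]]
```

```bash
python3 -m jog '[{"dp":[0,0,0],"twist":0,"fingers":0.5},{"dp":[0,0,0],"twist":0,"fingers":0.6},{"dp":[0,0,0],"twist":0,"fingers":0.6},{"dp":[-2,0,0],"twist":0,"fingers":0.6},{"dp":[-3.5,0,-4],"twist":0,"fingers":0.6},{"dp":[-3.5,0,-9],"twist":0,"fingers":0.6},{"dp":[-5,0,-16],"twist":0,"fingers":0.6},{"dp":[-5,0,-20],"twist":0,"fingers":0.6}]' 6
python3 - <<'E'
from h import *
c=shot('side');d=shot('scene')
u,v=proj(c,NOT)[0].astype(int);U,V=proj(d,NOT)[0].astype(int)
cv2.imwrite('pics/g.png',cv2.resize(np.hstack([c['pixels'][v-80:v+70,u-75:u+75],d['pixels'][V-75:V+75,U-75:U+75]]),None,fx=2.6,fy=2.6,interpolation=cv2.INTER_CUBIC)); print(u,v,U,V)
for r in (proj(c,NOT+[0,0,.046]+RX*.037),proj(d,NOT+[0,0,.046]+RX*.037)):print(r)
E
```

```text
time_s: 7.82
tool_pos: [0.533, -0.3413, 0.3159]
tool_rot: [179.9, 0.1, 78.3]
force: [0.4, 0.4, 0.0]
grip_width: 0.052
grasp_force: 0.0
366 260 239 198
[[367.34801923 233.63121105]]
[[245.08510599 191.27523348]]
```

View pics/g.png

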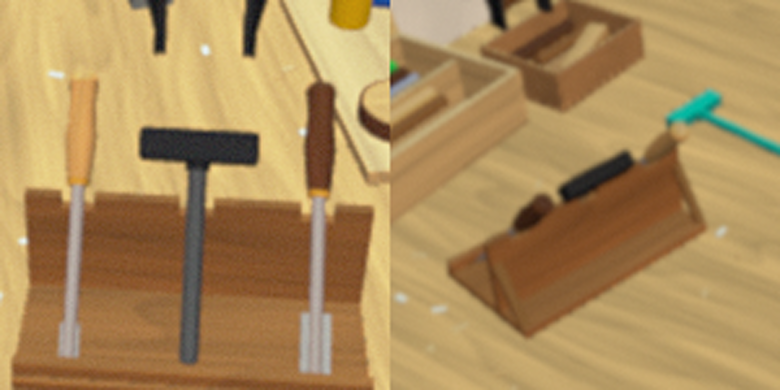

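The key leans handle-up in the middle notch, with handle centre at side pixel (367,236) and tip at (364,318); gouge and chisel are untouched. Next I measure the handle for the new grasp.

```bash
python3 - <<'E'
from h import *
a=load('scene');b=load('side')
print(rack(tri(a,(243.6,189.9),b,(367.2,236.5))),'tip',rack(world(b,363.7,317.5,z=.022)))
tipx=-.0585
for s,n,l in((165,11,'low front edge'),(193,11,'top front edge'),(193,-11,'top back')):
    p=NOT+RX*(tipx-.027)+[0,0,.018-.104]+s/1000*(RX*.682+[0,0,.731])+n/1000*(-RX*.731+[0,0,.682]); print(l,rack(p),proj(b,p),proj(a,p))
print(env.get_obs()['qpos'],rack(env.get_obs()['tool_pos']))
E
```

```text
reproj [[-0.20744119  0.14240751]] [[-0.2893975  -0.16869585]]
[0.0546 0.0008 0.1497] tip [-0.0617  0.0016  0.022 ]
low front edge [0.046  0.     0.1461] [[367.18631196 240.06307185]] [[241.56259963 189.97725854]]
top front edge [ 0.0651 -0.      0.1666] [[367.63268038 227.21378663]] [[244.71839136 187.00757262]]
top back [0.0812 0.     0.1516] [[367.46341386 228.41856388]] [[248.57233319 193.0958681 ]]
[22.12110317 14.46150672 10.0922615  77.29734856 -2.46654937 87.76165289
 20.30010823] [-0.0471 -0.0015  0.3205]
```

```bash
python3 -m jog '[{"dp":[2,0,0],"twist":-10,"fingers":0.75},{"dp":[4,0,0],"twist":-20,"fingers":0.75},{"dp":[6,0,0],"twist":-30,"fingers":0.75},{"dp":[8,0,0],"twist":-40,"fingers":0.75},{"dp":[10.7,-0.2,0],"twist":-50,"fingers":0.75},{"dp":[10.7,-0.2,0],"twist":-60,"fingers":0.75},{"dp":[10.7,-0.2,0],"twist":-70,"fingers":0.75},{"dp":[10.7,-0.2,0],"twist":-80,"fingers":0.75}]'
python3 -m jog '[{"dp":[0,0,5],"twist":-10,"fingers":0.75},{"dp":[0,0,9],"twist":-10,"fingers":0.75},{"dp":[0,0,9],"twist":-10,"fingers":0.75},{"dp":[0,0,9],"twist":-10,"fingers":0.75}]'
python3 - <<'E'
from h import *
o=env.get_obs();print(rack(o['tool_pos']),o['qpos'],o['tool_rot'])
E
```

```text
time_s: 8.93
tool_pos: [0.5531, -0.2342, 0.3123]
tool_rot: [-180.0, -0.0, 158.7]
force: [-0.7, 0.2, 0.2]
grip_width: 0.065
grasp_force: 0.0
time_s: 9.43
tool_pos: [0.5542, -0.2336, 0.2245]
tool_rot: [-180.0, 0.1, 168.4]
force: [0.3, 0.2, 0.3]
grip_width: 0.0652
grasp_force: 0.0
[0.0628 0.0016 0.2245] [22.05566674 12.36362011 -2.03430326 90.38707093  0.46724416 77.14552865
 98.4101274 ] [-1.79963632e+02  1.07543813e-01  1.68444741e+02]
```

```bash
python3 -m jog '[{"dp":[0,-0.2,3],"twist":0,"fingers":0.75},{"dp":[0,-0.2,6],"twist":0,"fingers":0.75},{"dp":[0,-0.2,8.4],"twist":0,"fingers":0.75},{"dp":[0,-0.2,8.4],"twist":0,"fingers":0.75},{"dp":[0,-0.2,8.4],"twist":0,"fingers":0.3},{"dp":[0,-0.2,8.4],"twist":0,"fingers":0.1},{"dp":[0,-0.2,8.4],"twist":0,"fingers":0},{"dp":[0,-0.2,8.4],"twist":0,"fingers":0}]' 5
python3 - <<'E'
from h import *
o=env.get_obs();print(rack(o['tool_pos']),o['wrist_torque'])
E
```

```text
time_s: 10.42
tool_pos: [0.5532, -0.2365, 0.1399]
tool_rot: [-179.8, 0.1, 168.4]
force: [-0.1, -3.7, 1.7]
grip_width: 0.0353
grasp_force: 4.5
[0.0597 0.0019 0.1399] [-0.58168871  0.09824465 -0.02384141]
```

```bash
python3 -m jog '[{"dp":[0,-1,-0.8],"twist":0,"fingers":0},{"dp":[0,-1.9,-1.5],"twist":0,"fingers":0},{"dp":[0,-2.9,-2.1],"twist":0,"fingers":0},{"dp":[0,-3.8,-2.6],"twist":0,"fingers":0},{"dp":[0,-3.8,-2.6],"twist":0,"fingers":0}]' 4
python3 - <<'E'
from h import *
o=env.get_obs();print(rack(o['tool_pos']),o['wrist_torque'])
c,t,rows=fit();print(rows[::5],rows[-2:])
for w in (62,55,47):print(w,22*np.sin(np.deg2rad(w))+28*np.cos(np.deg2rad(w)))
E
```

```text
time_s: 11.05
tool_pos: [0.5468, -0.2727, 0.1673]
tool_rot: [-180.0, 0.2, 168.4]
force: [0.7, 3.7, 5.4]
grip_width: 0.0315
grasp_force: 4.5
[0.023  0.001  0.1673] [ 0.80845806 -0.17074729  0.05023014]
[(233, np.float64(367.5), 46), (238, np.float64(367.5), 46), (243, np.float64(372.5), 36), (248, np.float64(367.5), 6), (253, np.float64(366.5), 6), (258, np.float64(366.5), 6), (263, np.float64(366.5), 6), (268, np.float64(366.0), 7), (273, np.float64(366.0), 7), (278, np.float64(366.0), 7), (283, np.float64(365.5), 6), (288, np.float64(365.5), 6), (293, np.float64(365.5), 6), (298, np.float64(365.0), 7), (303, np.float64(364.5), 6), (308, np.float64(364.5), 6), (313, np.float64(364.5), 6), (318, np.float64(364.5), 6)] [(318, np.float64(364.5), 6), (319, np.float64(364.5), 4)]
62 32.570050800901335
55 34.08148519218712
47 35.18573551737171
```

```bash
python3 -m jog '[{"dp":[0,-1.2,-0.7],"twist":0,"fingers":0},{"dp":[0,-2.3,-1.2],"twist":0,"fingers":0},{"dp":[0,-3.2,-1.5],"twist":0,"fingers":0},{"dp":[0,-4.1,-1.7],"twist":0,"fingers":0},{"dp":[0,-5,-1.9],"twist":0,"fingers":0},{"dp":[0,-5.9,-2],"twist":0,"fingers":0},{"dp":[0,-5.9,-2],"twist":0,"fingers":0}]' 4
python3 - <<'E'
from h import *
o=env.get_obs();print(rack(o['tool_pos']),o['wrist_torque'])
c,t,rows=fit();print(rows[::8],rows[-2:])
for w in (90,86,82,78):print(w,22*np.sin(np.deg2rad(w))+28*np.cos(np.deg2rad(w)))
E
```

```text
time_s: 11.98
tool_pos: [0.5332, -0.331, 0.1848]
tool_rot: [-179.9, -0.0, 168.4]
force: [-0.4, 0.4, 1.1]
grip_width: 0.0247
grasp_force: 4.0
[-0.0369  0.0028  0.1848] [ 0.01734525 -0.01610355 -0.01236138]
[(244, np.float64(366.5), 48), (252, np.float64(366.0), 49), (260, np.float64(366.0), 7), (268, np.float64(366.0), 7), (276, np.float64(366.0), 7), (284, np.float64(365.5), 6), (292, np.float64(365.0), 7), (300, np.float64(364.5), 6), (308, np.float64(364.5), 6), (316, np.float64(364.5), 6)] [(317, np.float64(364.5), 6), (318, np.float64(364.5), 6)]
90 22.0
86 23.89959037055164
82 25.682744339196383
78 27.340774559040987
```

```bash
python3 -m jog '[{"dp":[0,-0.6,-0.1],"twist":0,"fingers":0},{"dp":[0,-1.2,-0.1],"twist":0,"fingers":0},{"dp":[0,-1.6,-0.1],"twist":0,"fingers":0},{"dp":[0,-1.8,-0.1],"twist":0,"fingers":0},{"dp":[0,-1.8,-0.1],"twist":0,"fingers":0}]' 6
python3 -m jog '[{"dp":[0,0,0],"twist":0,"fingers":0},{"dp":[0,0,0],"twist":0,"fingers":0},{"dp":[0,0,0],"twist":0,"fingers":0}]' 30
python3 - <<'E'
from h import *
o=env.get_obs();print(rack(o['tool_pos']),o['wrist_torque'])
E
```

```text
time_s: 12.65
tool_pos: [0.5303, -0.3474, 0.1862]
tool_rot: [-180.0, 0.0, 168.5]
force: [-0.1, -0.1, 1.4]
grip_width: 0.0228
grasp_force: 5.9
time_s: 13.02
tool_pos: [0.5303, -0.3475, 0.1862]
tool_rot: [-180.0, 0.0, 168.5]
force: [-0.8, -1.2, 1.5]
grip_width: 0.0226
grasp_force: 29.8
[-0.0536  0.0023  0.1862] [-0.52764247  0.07869542  0.00600638]
```

```bash
python3 -m jog '[{"dp":[0,0,-2],"twist":0,"fingers":0},{"dp":[0,0,-5],"twist":0,"fingers":0},{"dp":[0,0,-9],"twist":0,"fingers":0},{"dp":[0,0,-13],"twist":0,"fingers":0},{"dp":[0,1,-16],"twist":0,"fingers":0},{"dp":[0,4,-16.5],"twist":0,"fingers":0},{"dp":[0.2,8,-16.5],"twist":0,"fingers":0},{"dp":[0.6,12,-16.5],"twist":0,"fingers":0}]' 40
python3 -m jog '[{"dp":[0.5,4,0],"twist":0,"fingers":0},{"dp":[1,9,0],"twist":0,"fingers":0},{"dp":[1.5,14,0],"twist":0,"fingers":0},{"dp":[2.1,19,0],"twist":0,"fingers":0},{"dp":[2.7,24,0],"twist":0,"fingers":0},{"dp":[3.3,29,0],"twist":0,"fingers":0},{"dp":[3.8,34,0],"twist":0,"fingers":0},{"dp":[4.4,39,0],"twist":0,"fingers":0}]'
python3 -m jog '[{"dp":[0.4,4,0],"twist":0,"fingers":0},{"dp":[0.7,8,0],"twist":0,"fingers":0},{"dp":[0.8,10.9,0],"twist":0,"fingers":0},{"dp":[0.8,10.9,0],"twist":0,"fingers":0},{"dp":[0.8,10.9,0],"twist":0,"fingers":0},{"dp":[0.8,10.9,0],"twist":0,"fingers":0}]'
python3 - <<'E'
from h import *
o=env.get_obs();t=o['tool_pos'];print(t,o['qpos'],o['grip_width'])
c=shot('side');d=shot('scene');H=[.597,.271,.1]
u,v=proj(c,H)[0].astype(int);U,V=proj(d,H)[0].astype(int)
cv2.imwrite('pics/i.png',cv2.resize(np.hstack([c['pixels'][v-55:v+45,u-50:u+50],d['pixels'][V-55:V+45,U-50:U+50]]),None,fx=4,fy=4,interpolation=cv2.INTER_CUBIC)); print(u,v,U,V)
E
```

```text
time_s: 14.02
tool_pos: [0.5484, -0.2263, 0.3515]
tool_rot: [179.9, -0.0, 168.5]
force: [0.8, -0.1, -2.3]
grip_width: 0.0216
grasp_force: 39.6
time_s: 15.02
tool_pos: [0.5824, 0.1646, 0.3517]
tool_rot: [180.0, -0.0, 168.5]
force: [0.8, -0.2, -3.8]
grip_width: 0.0219
grasp_force: 39.6
time_s: 15.78
tool_pos: [0.5972, 0.2694, 0.3514]
tool_rot: [-180.0, 0.0, 168.4]
force: [0.2, 0.3, -3.3]
grip_width: 0.0216
grasp_force: 39.8
[0.59722421 0.26939958 0.35139055] [-11.35063417  19.03205175 -21.15861953  68.83700535   6.81857965
  93.3163405   47.32767048] 0.02163187285753018
349 149 386 273
```

View pics/i.png

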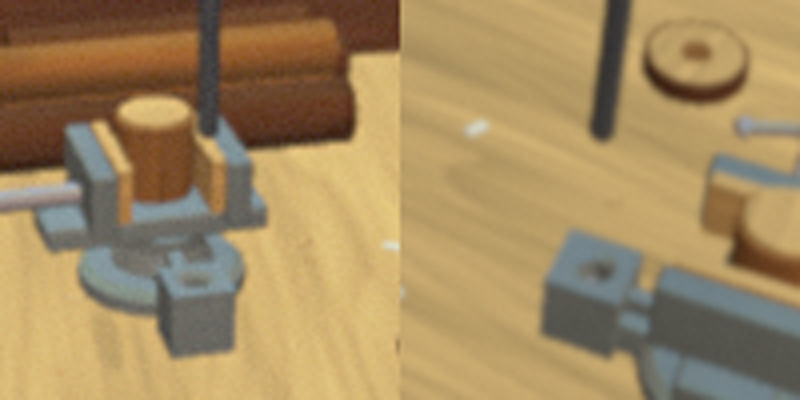

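The tip is at side pixel (351,127) and scene pixel (386,252); the hole is at side pixel (347,164) and scene pixel (386,285.5).

```bash
python3 - <<'E'
from h import *
a=load('scene');b=load('side')
T=tri(a,(386.25,250.7),b,(351,125.7));H=tri(a,(386,285.5),b,(347.25,164))
S=tri(a,(336+220/4,218+2/4),b,(299+208/4,94+20/4))
print(T,H,H-T)
t=env.get_obs()['tool_pos'];print(t,'tip rel',T-t)
print('vertical through tip scene',proj(a,T+[0,0,.06]),proj(b,T+[0,0,.06]),proj(a,T+[0,0,.1]),proj(b,T+[0,0,.1]))
print('H by z',world(a,386,285.5,z=.056),world(b,347.25,164,z=.056), a['pixels'][285,386])
E
```

```text
reproj [[ 0.14754188 -0.14834956]] [[0.12504743 0.10317625]]
reproj [[-0.07908499  0.0715407 ]] [[-0.06734414 -0.05063139]]
reproj [[-1.77990462  1.99032662]] [[-1.50277749 -1.39941723]]
[0.60056867 0.26642485 0.18232533] [0.59114687 0.27233791 0.04893645] [-0.0094218   0.00591306 -0.13338888]
[0.59715545 0.26969995 0.3514192 ] tip rel [ 0.00341322 -0.0032751  -0.16909387]
vertical through tip scene [[388.39264733 232.44308374]] [[351.47910207 106.99946792]] [[389.79786398 219.68864042]] [[351.72465313  93.95834309]]
H by z [0.5969841  0.27477787 0.056     ] [0.58921706 0.25911823 0.056     ] [75 80 81]
```

```bash
python3 - <<'E'
from h import *
w=shot('wrist')
print(proj(w,[[.597,.271,.056],[.6,.267,.182],[.571,.245,.056],[.623,.297,.056]]),w['fx'])
a=load('scene')
# blob of dark hole in scene
im=a['pixels'][270:300,370:404].astype(int).sum(2)//3
print(im[8:24,6:28])
E
```

```text
[[313.82162772 164.62939333]
 [311.12309613 187.16814856]
 [293.80143633 151.50172601]
 [333.32030575 177.41509319]] 296.4925912677814
[[145 139 133 131 129 129 128 130 130 131 131 133 136 139 143 148 150 152
  155 155 156 158]
 [142 134 130 129 130 130 129 128 128 127 129 129 130 133 134 136 140 143
  148 151 154 155]
 [136 131 129 128 130 131 130 129 128 128 126 128 127 128 129 130 130 134
  140 140 144 149]
 [133 129 129 130 132 131 132 131 127 128 126 123 125 126 128 129 130 129
  131 132 135 140]
 [131 129 129 130 128 130 128 125 121 120 121 120 119 123 127 127 130 127
  125 126 126 132]
 [128 131 128 128 127 123 120 115 109 105 107 110 111 116 124 128 129 127
  125 122 125 133]
 [128 129 130 127 120 115 110 105  99  90  90  95  99 108 120 127 127 127
  125 120 125 133]
 [130 130 130 127 119 112 110 103  96  85  78  82  90 105 119 125 128 125
  118 116 126 132]
 [129 130 129 125 121 114 111 110 102  89  79  79  90 108 122 125 125 123
  115 116 130 138]
 [129 131 131 128 124 120 121 124 118 103  91  93 104 117 123 127 126 120
  111 117 138 146]
 [123 127 127 129 128 126 129 129 126 115 110 113 119 125 128 126 123 117
  109 121 140 150]
 [108 114 119 123 125 129 128 128 126 124 124 126 128 129 128 126 121 114
  113 123 142 148]
 [ 93  98 102 110 115 122 124 126 129 129 129 128 127 128 128 123 117 118
  121 128 135 138]
 [ 85  86  89  93  99 106 111 116 121 124 126 126 129 128 127 120 114 118
  124 128 133 133]
 [ 84  84  84  84  87  89  94  96 104 109 114 120 123 124 122 114 106 110
  118 120 125 128]
 [ 85  85  84  84  83  83  84  84  88  89  96 102 107 113 114 106  98  96
   99 108 114 118]]
```

```bash
python3 - <<'E'
from h import *
a=load('scene');b=load('side')
for z in(.177,.180):print(world(a,386.25,250.7,z=z),world(b,351,125.7,z=z))
print(world(a,385.2,285.3,z=.056))
c=b['pixels'][155:174,336:360].astype(int).sum(2)//3; print(c)
E
```

```text
[0.59587619 0.26421699 0.177     ] [0.60232823 0.27906193 0.177     ]
[0.59890645 0.26541784 0.18      ] [0.60119485 0.27239715 0.18      ]
[0.59746448 0.27264516 0.056     ]
[[ 99 108 107 108 107 107 108 107  98  98  95  91  96  95  96 117 137 137
  141 139 142 152 163 172]
 [104  99  99 102 103 106 112 117 106  99  99  97 105  98 101 104 131 141
  140 138 136 136 150 162]
 [105 103 108 107 107 131 142 147 128 107 110 111 107  99  93 102 123 135
  139 138 140 132 133 144]
 [117 114 119 115 104 130 144 146 140 120 108 108 106 108 107 105 124 138
  144 142 140 133 130 143]
 [120 114 121 125 103 117 141 154 140 131 119 120 125 122 124 126 133 146
  142 143 142 135 126 142]
 [120 125 126 124 118 118 143 150 146 139 139 141 141 147 144 142 148 151
  145 140 139 133 130 135]
 [117 121 131 142 144 140 148 146 144 143 141 143 139 145 143 145 146 147
  145 142 137 130 128 129]
 [118 115 112 129 147 147 143 142 141 134 130 135 135 133 138 140 144 147
  151 140 136 128 128 117]
 [125  99  93 114 144 146 141 137 130 124 124 119 118 126 125 134 140 145
  146 147 140 128 119 104]
 [143 125  96  9
[... 294 characters left out ...]
39 102  78  81 107 134 140 148 141 142 141 134 132 129 123 122 122
  117 109 111 109 130 159]
 [139 130  97  78  75  88 118 125 120 116 115 112 109 109 104 104 107 107
  103 103 102 114 149 169]
 [133 124  94  76  75  88 101 104 107 104 103 103 101 103 100 103 103 103
  107 101  99 114 155 164]
 [103 108  90  73  76  83  97 100 100 103 102 103 105 106 100 103 108 108
  105 104 101 117 152 164]
 [103  96  82  75  75  80  99 101 105  99 104 105 107 103 107 102 104 106
  102 103 102 116 153 161]
 [112 110  87  75  78  84 102 105 103 105 102 102 106 104 104 100 105 105
  101 103 104 121 157 162]
 [142 137 103  82  73  85  95 104 104 100 105 104 103 107 106 106 104 102
  104  99 103 128 158 160]]
```

```bash
python3 -m jog '[{"dp":[0.5,0.2,4],"twist":0,"fingers":0},{"dp":[0.5,0.2,8],"twist":0,"fingers":0},{"dp":[0.5,0.2,10.6],"twist":0,"fingers":0},{"dp":[0.5,0.2,10.6],"twist":0,"fingers":0},{"dp":[0.5,0.2,10.6],"twist":0,"fingers":0}]'
python3 - <<'E'
from h import *
print(env.get_obs()['tool_pos'])
c=shot('side');d=shot('scene')
cv2.imwrite('pics/j.png',cv2.resize(np.hstack([c['pixels'][130:185,325:370],d['pixels'][250:305,363:408]]),None,fx=8,fy=8,interpolation=cv2.INTER_CUBIC))
E
```

```text
time_s: 16.55
tool_pos: [0.5932, 0.274, 0.2468]
tool_rot: [179.9, 0.1, 168.5]
force: [-0.2, 0.3, -3.4]
grip_width: 0.0216
grasp_force: 39.8
[0.59316127 0.27400243 0.24676848]
```

View pics/j.png

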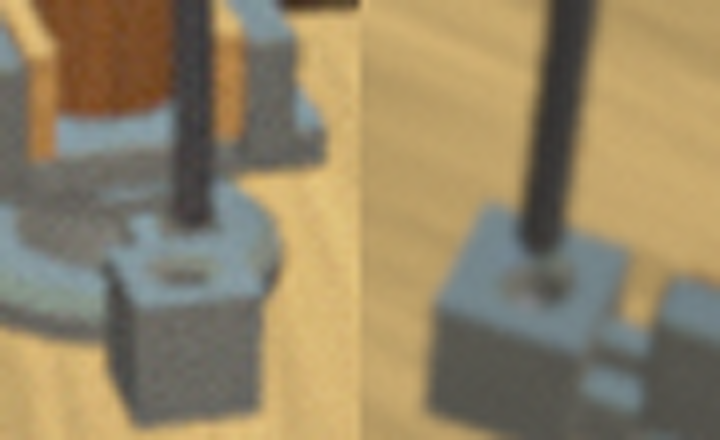

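The tip sits just above and right of the hole in the side view (tip (193,226), mouth centre (182,269) in the crop). In the scene view they are in line (tip (541,250), mouth (541,283)).

```bash
python3 - <<'E'
from h import *
a=load('scene');b=load('side')
S=lambda x,y:(325+x/8-.44,130+y/8-.44)
C=lambda x,y:(363+(x-360)/8-.44,250+y/8-.44)
T=tri(a,C(541,239),b,S(193,218));H=tri(a,C(541,283),b,S(182,269));print(T,H,H-T)
t=env.get_obs()['tool_pos'];z=t[2]-.172
for c,p,h in((a,C(541,239),C(541,283)),(b,S(193,218),S(182,269))):
  print(world(c,*p,z=z),world(c,*h,z=.056),world(c,*h,z=.056)-world(c,*p,z=z))
# least squares offset with fixed heights: ideal projected difference
from scipy.optimize import least_squares
for z in(z-.003,z,z+.003):
  def f(q,pa,pb,z): return np.r_[proj(a,[q[0],q[1],z])[0]-pa,proj(b,[q[0],q[1],z])[0]-pb]
  r=[least_squares(f,[.597,.271],args=k) for k in((C(541,239),S(193,218),z),(C(541,283),S(182,269),.056))]
  print(z,r[0].x,r[1].x,r[1].x-r[0].x,r[0].fun,r[1].fun)
E
```

```text
reproj [[ 0.03773326 -0.03466542]] [[0.03208705 0.02443211]]
reproj [[ 0.20737773 -0.18775219]] [[0.17699827 0.13271346]]
[0.59533971 0.26998473 0.07535552] [0.59185597 0.27084173 0.05196737] [-0.00348374  0.000857   -0.02338815]
[0.59542707 0.26992412 0.0752675 ] [0.59629841 0.27203338 0.056     ] [ 0.00087134  0.00210926 -0.0192675 ]
[0.59529288 0.27032889 0.0752675 ] [0.59023504 0.26442897 0.056     ] [-0.00505784 -0.00589992 -0.0192675 ]
0.07226749919209774 [0.59436744 0.27001136] [0.5932763  0.27070598] [-0.00109114  0.00069462] [ 0.11567188  0.54664811 -0.28750167  0.91059742] [ 0.04820905 -0.90541827  0.64163918 -0.99606571]
0.07526749919209774 [0.59533601 0.26997466] [0.5932763  0.27070598] [-0.00205971  0.00073132] [ 0.03229193 -0.01400379  0.0310212   0.05079428] [ 0.04820905 -0.90541827  0.64163918 -0.99606571]
0.07826749919209774 [0.59630702 0.26994547] [0.5932763  0.27070598] [-0.00303072  0.00076051] [-0.0492693  -0.57526649  0.35062687 -0.81202414] [ 0.04820905 -0.90541827  0.64163918 -0.99606571]
```

```bash
python3 -m jog '[{"dp":[0.2,0,0.6],"twist":0,"fingers":0},{"dp":[0.2,0,1.2],"twist":0,"fingers":0},{"dp":[0.2,0,1.8],"twist":0,"fingers":0},{"dp":[0.2,0,2.4],"twist":0,"fingers":0},{"dp":[0.2,0,3],"twist":0,"fingers":0},{"dp":[0.2,0,3.4],"twist":0,"fingers":0},{"dp":[0.2,0,3.4],"twist":0,"fingers":0}]'
python3 -c "
from h import *
print(env.get_obs()['wrist_torque'])"
```

```text
time_s: 17.52
tool_pos: [0.5903, 0.2741, 0.2105]
tool_rot: [-180.0, -0.0, 168.5]
force: [-0.2, 0.6, -4.0]
grip_width: 0.0216
grasp_force: 39.8
[-0.00979839  0.01880337  0.04325937]
```

```bash
python3 -m jog '[{"dp":[0,0,0.3],"twist":0,"fingers":0},{"dp":[0,0,0.6],"twist":0,"fingers":0},{"dp":[0,0,0.8],"twist":0,"fingers":0},{"dp":[0,0,0.9],"twist":0,"fingers":0},{"dp":[0,0,0.9],"twist":0,"fingers":0}]'
python3 -c "
from h import *
print(env.get_obs()['wrist_torque'])"
```

```text
time_s: 18.15
tool_pos: [0.591, 0.2742, 0.2034]
tool_rot: [180.0, 0.1, 168.5]
force: [-0.5, -2.3, 5.6]
grip_width: 0.0219
grasp_force: 40.0
[-0.74006742  0.30814198 -0.06430054]
```

```bash
python3 -m jog '[{"dp":[0,0,0.2],"twist":5,"fingers":0},{"dp":[0,0,0.2],"twist":10,"fingers":0},{"dp":[0,0,0.2],"twist":15,"fingers":0},{"dp":[0,0,0.2],"twist":20,"fingers":0},{"dp":[0,0,0.2],"twist":20,"fingers":0}]'
python3 -c "
from h import *
print(env.get_obs()['wrist_torque'])"
```

```text
time_s: 18.77
tool_pos: [0.5912, 0.2746, 0.2026]
tool_rot: [179.9, 0.1, 148.5]
force: [-1.3, -2.4, 9.3]
grip_width: 0.0216
grasp_force: 40.1
[-0.84555545  0.59447466  0.01983615]
```

```bash
python3 -m jog '[{"dp":[0,0,0.1],"twist":5,"fingers":0},{"dp":[0,0,0.1],"twist":10,"fingers":0},{"dp":[0,0,0.1],"twist":15,"fingers":0},{"dp":[0,0,0.1],"twist":20,"fingers":0},{"dp":[0,0,0.1],"twist":20,"fingers":0}]'
python3 -c "
from h import *
print(env.get_obs()['wrist_torque'])"
```

```text
time_s: 19.4
tool_pos: [0.5909, 0.2741, 0.1982]
tool_rot: [180.0, 0.0, 128.5]
force: [2.2, -1.4, -4.0]
grip_width: 0.0218
grasp_force: 39.8
[-0.28072572 -0.6983769  -0.02579216]
```

It has dropped into the socket. Push it home.

```bash
python3 -m jog '[{"dp":[0,0,0.3],"twist":0,"fingers":0},{"dp":[0,0,0.6],"twist":0,"fingers":0},{"dp":[0,0,0.8],"twist":0,"fingers":0},{"dp":[0,0,0.9],"twist":0,"fingers":0},{"dp":[0,0,0.9],"twist":0,"fingers":0}]'
python3 -c "
from h import *
print(env.get_obs()['wrist_torque'])"
```

```text
time_s: 20.02
tool_pos: [0.591, 0.2747, 0.1926]
tool_rot: [179.9, 0.0, 128.5]
force: [0.3, -2.3, 7.3]
grip_width: 0.022
grasp_force: 40.0
[-0.75446493  0.1072298  -0.02674732]
```

Total drop from the blocked position was about 11 mm, which matches fully home. Release and retreat straight up.

```bash
python3 -m jog '[{"dp":[0,0,-0.1],"twist":0,"fingers":0},{"dp":[0,0,-0.1],"twist":0,"fingers":0.5},{"dp":[0,0,-0.1],"twist":0,"fingers":0.6},{"dp":[0,0,-0.1],"twist":0,"fingers":0.6},{"dp":[0,0,-3],"twist":0,"fingers":0.6},{"dp":[0,0,-7],"twist":0,"fingers":0.6},{"dp":[0,0,-11],"twist":0,"fingers":0.6},{"dp":[0,0,-14],"twist":0,"fingers":0.6}]' 20
python3 -m jog '[{"dp":[-4,0,-3],"twist":0,"fingers":0.6},{"dp":[-8,0,-3],"twist":0,"fingers":0.6},{"dp":[-12,0,-3],"twist":0,"fingers":0.6},{"dp":[-12,0,-3],"twist":0,"fingers":0.6},{"dp":[-12,0,-3],"twist":0,"fingers":0.6},{"dp":[-12,0,-3],"twist":0,"fingers":0.6}]'
python3 - <<'E'
from h import *
w=shot('wrist');c=shot('side');d=shot('scene')
# key handle top expected z=.213
T=np.array([.593,.271])
for n,k in(('side',c),('scene',d)):
    im=k['pixels'].astype(int);m=((im.max(2)<60)).astype(np.uint8)
    u,v=proj(k,[*T,.2])[0];print(n,'expected handle',u,v,'top',proj(k,[*T,.213]),'bot',proj(k,[*T,.185]))
    m[:, :int(u)-40]=0;m[:,int(u)+40:]=0;m[:int(v)-40]=0;m[int(v)+40:]=0
    N,L,S,C=cv2.connectedComponentsWithStats(m)
    print([(S[i].tolist(),C[i].round(1).tolist()) for i in range(1,N) if S[i][4]>30])
    v0,u0=int(v)-70,int(u)-60
    cv2.imwrite(f'pics/end_{n}.png',k['pixels'])
S=load('scene')
cv2.imwrite('pics/z.png',cv2.resize(np.hstack([c['pixels'][90:340,255:455],d['pixels'][90:340,210:430]]),None,fx=1.9,fy=1.9,interpolation=cv2.INTER_CUBIC))
E
```

```text
time_s: 21.02
tool_pos: [0.5906, 0.2747, 0.3319]
tool_rot: [179.9, 0.0, 128.5]
force: [-0.0, -0.5, -0.0]
grip_width: 0.0522
grasp_force: 0.0
time_s: 21.78
tool_pos: [0.6644, 0.1821, 0.3602]
tool_rot: [180.0, -0.0, 128.6]
force: [1.0, 0.7, 0.3]
grip_width: 0.0524
grasp_force: 0.0
side expected handle 348.50180006636845 119.90520276574395 top [[348.56411535 115.85704033]] bot [[348.43067697 124.52554306]]
[([337, 113, 28, 17, 275], [350.9, 121.4])]
scene expected handle 389.9646955782816 244.24855926642903 top [[390.41406536 240.35364579]] bot [[389.45394611 248.67548127]]
[([369, 238, 40, 46, 465], [388.4, 248.4])]
```

View pics/z.png

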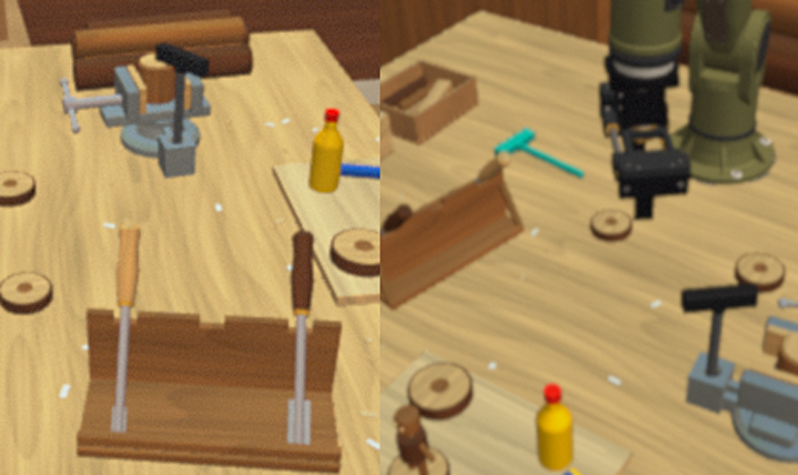

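The key stands upright in the lug with its handle at the expected home height, and gouge and chisel stand in the rack. Handing in.

```bash
python3 -c "
from cell import env
print(env.sign_off())"
```

```text
the job is handed in; nothing more can be done
None
```

The job is handed in at about 22 s of robot time: the key leaned in the middle notch, was taken afresh by its handle, and now stands upright in the vise socket, about 11 mm below where it first stopped, which matches fully home; the gouge and chisel are still standing in the rack, but I viewed 11 pictures, one over the limit of 10.

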